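# Fit the knob and set the bobbin winder's tension arm

### The job

The tension knob has been taken off the bobbin winder: pick up the orange knob, find its fit on the winder's square spindle gently (never forcing it down) and press it fully home, then turn it clockwise until the red tip of the sprung tension arm stands in line with the green set mark, without running well past the mark. Set the arm only through the knob, leave the knob on the spindle, let go, and leave everything else where it is.

Things in the scene. Friction and masses are not known exactly. Their poses are not given: they have to be found in the camera images.
- knob: Loose orange tension knob, 60 to 130 g, 52 mm high, upright on the table. Square hub 36 x 36 x 24 mm below; on it a bar grip 40 mm long (body x) x 14 wide (body y) x 28 high, to pinch across its width from above, fingertips kept above the hub. Origin: centre of the underside, z up.
- knob_hole (a point): Mouth centre of the hole in the knob's underside (same point as the knob's origin): 18.1 mm square, 20 mm deep, sides parallel to the hub's, so the knob fits the spindle in four positions a quarter turn apart, within about 0.15 rad.
- winder: Bobbin winder, bolted down: green base plate 190 (x) x 420 (y) x 20 mm high, reaching 150 mm to -y and 270 mm to +y of its origin (at table level). A winding head stands on its +y end, centred 215 mm from the origin, top 120 mm over the table, its pin 170 mm. All within 200 mm of the spindle is below 45 mm.
- spindle_seat (a point): Centre of the top face of the round steel boss (42 mm across), 30 mm above the table; a knob fully home has its underside here. A 16 mm square steel spindle rises from it. This point does not turn with the spindle, whose starting angle is unmeasured: feel for it, trying the knob with 5 to 8 N at small turns. Knob on winder never over 40 N.
- spindle_top (a point): Centre of the spindle's top, 18 mm above spindle_seat (does not turn): 12 mm of full 16 mm square, then a nose tapering to 9 mm, whose side push shows which way to shift the knob. Clockwise from above tightens, about 0.15 N m, stays where left. 1 rad of it moves the arm 0.13 rad (pointer about 16 mm). The home knob has 1 mm side play, 0.13 rad turning play either way.
- tension_arm: Sprung steel tension arm, flat bar 12 mm wide, 125 mm long, pivoted at its origin low on the winder's base plate and pointing (body y) to the winding head over a white scale; its red tip is the pointer. It swings level. Never to be pushed directly.
- pointer (a point): Middle of the end of the arm's red tip, 125 mm from the pivot, about 31 mm above the table. Turning the knob clockwise moves it in the winder's +x direction. It starts 10 to 48 mm short of the mark, some 0.6 to 3 rad of the knob.
- mark (a point): Set mark: on the tip's path, in line with the fixed green tab (8 mm wide, 22 long, 8 high) standing just outside it. Its y axis points outward from the arm's pivot, its x axis along the pointer's tightening motion. On the mark: the two points within 4 mm in plan; the pointer must never pass it by more than 12 mm.
- shears: black-handled steel tailor's shears, 250 mm long, lying flat, the origin under their pivot screw; bystander, leave it. Origin: centre of its underside
- pincushion: navy pincushion, 64 mm across, 50 mm high with pins; bystander, leave it. Origin: centre of its underside
- cone_navy: thread cone, navy, 68 mm across, 150 mm high, standing; bystander, leave it. Origin: centre of its underside
- cone_white: thread cone, cream, 68 mm across, 150 mm high, standing; bystander, leave it. Origin: centre of its underside
- spray_bottle: green bottle with white cap, 70 mm across, 190 mm high; bystander, leave it. Origin: centre of its underside
- ruler: flat wooden strip 200 x 30 x 4 mm, lying between robot and winder; bystander, leave it. Origin: centre of its underside
- chalk: round blue tailor's chalk, 36 mm across, 12 mm high; bystander, leave it. Origin: centre of its underside
- bobbin: small steel bobbin, 22 mm across, 12 mm high; bystander, leave it. Origin: centre of its underside
Mind the look-alikes: they are no part of the job. Of the things that look like the knob, the middle-sized one is meant.

How it is judged (in metres and radians):
On the way, in this order (a step that is already met when the one before it is completed fails the run):
1. the knob is fully home on the spindle (horizontal distance between knob and spindle_seat below 0.005 m and z of knob in the frame of spindle_seat below 0.004 m and angle between knob's own z axis and vertical below 0.12 rad), for 0.2 s.
2. the pointer stands at the mark with the knob on the spindle (all of step 1 and horizontal distance between pointer and mark below 0.004 m), for 0.2 s.
At the end, for the whole second after the job is handed in: The knob is fully home on the spindle (within 5 mm of its axis, underside within 4 mm of the boss, upright), released and at rest, and the arm's red tip is within 4 mm of the mark (all of step 2 and linear speed of knob below 0.02 m/s and angular speed of tension_arm below 0.1 rad/s); the robot touches nothing.
It fails at once if the knob is forced against the winder with more than 40 N (contact force between knob and winder above 40 N).
It fails at once if the robot presses on the winder itself with more than 25 N (contact force between any of the fingers, the arm and winder above 25 N).
It fails at once if the tension arm is pushed directly (contact force between tension_arm and anything else above 2 N).
It fails at once if the arm is over-tensioned: the pointer runs more than 12 mm past the mark (x of pointer in the frame of mark above 0.012 m).
It fails at once if a bystander is moved more than 30 mm (distance of any of shears, pincushion, cone_navy, cone_white, spray_bottle, ruler, chalk, bobbin from where it was at the start of the episode above 0.03 m).
It also fails if it takes over 72 s, if anything falls off the work surface, if the arm or the gripper's body presses on something with over 40 N, if the wrist force passes 120 N, or if a joint passes its speed limit or range.

### The arm

A 6-joint arm with a two-finger parallel gripper is mounted at the origin on the work surface. World frame = base frame: x ahead of the robot, y to its left, z up, the work surface at z = 0. Lengths are in mm, angles in rad, forces in N, time in s.
With the tool pointing down it reaches from about 350 to 875 mm from the base axis. Payload 4.2 kg.
Tool frame: the origin (TCP) lies between the finger pads; the fingertips stand 25 mm ahead of it and the grasp point (between the pads) lies 6 mm ahead of it; z points along the fingers, y is the line along which they close (so a half turn about z gives the same grasp; the last joint's range is limited). The gripper opens to 85 mm and grips with 20 to 120 N. Pads are 22 mm wide; open, the fingers measure 114 mm over their backs; the gripper's body (76 mm by 85 mm) begins 54 mm behind the grasp point. The pads swing forward as they close: fully open they stand 13 mm farther back than shut.
Start: joints at [1.576, 0.385, 0.008, 0, -1.194, -0.259], TCP at [156.896, 604.965, 256.312] pointing down, gripper open.
Joint ranges: [-3.14, 3.14], [-1.21, 2.06], [-1.07, 1.41], [-3.16, 2.05], [-2.99, -0.16], [-3.1, 3.1]. Speed limits (rad/s): [2.79, 2.79, 3.14, 3.14, 3.14, 3.14].

### API

Orientations are given as a unit quaternion [x, y, z, w].
In Python, from bench import arm gives the robot as it stands.
- The arm moves only by the shell command python3 -m pendant 'ROWS'. ROWS is JSON, a list of rows, each a list of 7 numbers: the shift along the tool's x, y, z in m, then the turn, a rotation vector about the tool's x, y, z in degrees, then the finger opening in m, from 0 to 0.0854. In form: [[x, y, z, wx, wy, wz, fingers], ...]. A call has 1 to 12 rows; each row shifts and turns the commanded pose from where the row before left it, along the tool's axes as they then stand; what a row does not reach is not made up. A row lasts 1/10 s, in which the tool goes at most 50 mm and 8.59 degrees, less where a joint would pass 70% of its speed; a pose out of reach is approached as far as the arm can. A call is refused whole if a number of a shift passes 0.05 or a number of a turn 8.59, either way. A call with a gripper value outside its range is refused whole. The fingers move at their own pace and stop on an object; the grip force is fixed at half the most. Time passes only in rows, so rows that do not move let the fingers close. It gives the time, the measured TCP pose, the force, the opening and the grip force at its end, in the units of the state.
- arm.read_state(): the state, without advancing time (a new reading comes with each control period).
- arm.get_image(name): name is "scene" or "top"; returns a dict with "image" (480x640x3 uint8, red, green, blue), "fx", "fy", "cx", "cy" (pixels), "k1" (the pictures are not rectified: a ray, as slopes to the right and down, at radius r is drawn at 1 + k1 r^2 times it, then the intrinsics apply), "xyz" and "rotation" of the camera in the world. Camera axes: x right, y down, z forward; pixel columns grow to the right and rows downward; lengths in mm; the calibration is good to about 2 mm. A picture is of the moment at which its call begins. There is no depth.
- arm.job_done(): hands the job in; it is judged then, once.
The state is a dict: "clock": time; "joints": joint angles; "joint_vel": joint speeds; "joint_efforts": joint torques, N m; "position": TCP position; "ee_rot": TCP orientation; "contact_force": force on the tool from outside, world axes, zero at the start; "wrist_torque": the same for the moment, N m; "gripper_width": finger opening in mm; "grasp_force": force on a finger pad.
Only numpy, scipy, OpenCV 4.12 (cv2) and the standard library are available. Lean on these libraries where they do the work, as an engineer would, in place of code of your own. Each camera call takes 0.05 s, during which the arm holds its last target. There are 200 camera calls.

## Working session

There is one attempt and no reset: what is moved stays moved. The work goes in short steps, Python scripts to look and compute and a shell command to move; the robot and the scene stay as the last step left them, time stands still between calls to the robot, and variables do not carry over. Pictures are saved under pics/ and viewed, at most 10 in all, crops included, and the job is handed in when it is done.

```bash
mkdir -p pics; ls; python3 - <<'E'
from bench import arm
import cv2
s=arm.read_state();print(s)
for n in("scene","top"):
    d=arm.get_image(n);print(n,{k:v for k,v in d.items() if k!="image"})
    cv2.imwrite(f"pics/{n}0.png",d["image"][:,:,::-1])
E
```

```text
pics
{'clock': 0.0, 'joints': array([ 1.57560485e+00,  3.85586240e-01,  6.62392421e-03, -5.21835200e-04,
       -1.19403688e+00, -2.58598482e-01]), 'joint_vel': array([ 0.00012917, -0.00092149, -0.00205684,  0.001514  , -0.00021179,
        0.00095203]), 'joint_efforts': array([ 7.51631560e-04, -3.92286408e+01,  1.88400131e+01,  4.18606639e+00,
       -4.56734007e-03, -6.77950922e-06]), 'position': array([156.76290655, 604.46235   , 255.1994954 ]), 'ee_rot': array([ 9.91946812e-01, -1.26650108e-01, -9.57671607e-05,  1.12374481e-03]), 'contact_force': array([-0.34513685, -0.29090774, -0.16684182]), 'wrist_torque': array([ 0.02160425, -0.01936464, -0.00198346]), 'grasp_force': 0.0, 'gripper_width': 85.33415178498294}
scene {'fx': 532.1001027389648, 'fy': 532.1001027389648, 'cx': 311.83299509013614, 'cy': 238.85169111670865, 'k1': -0.03673756473338997, 'xyz': array([1055.12122284, -904.64224329,  664.79663807]), 'rotation': array([ 0.84808244,  0.23359313, -0.13751272, -0.45528089])}
top {'fx': 550.8677073393284, 'fy': 550.8677073393284, 'cx': 323.66608776623684, 'cy': 240.70444389480897, 'k1': -0.15887596965973227, 'xyz': array([ 366.47467223, -110.96898819, 1298.39309011]), 'rotation': array([ 0.71178558, -0.69757149,  0.06479988, -0.05055973])}
```

View pics/scene0.png

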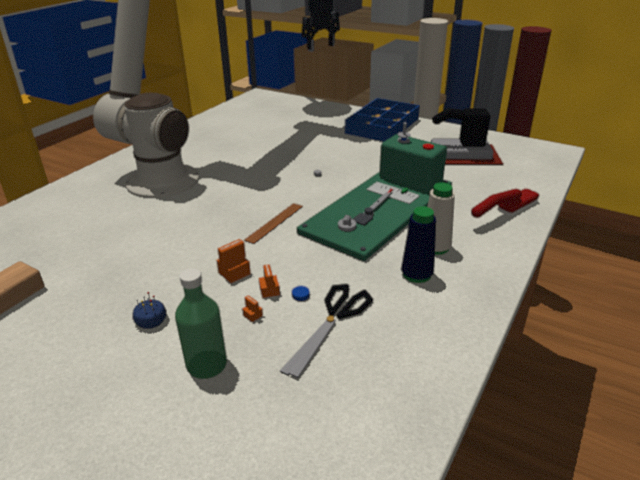

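View pics/top0.png

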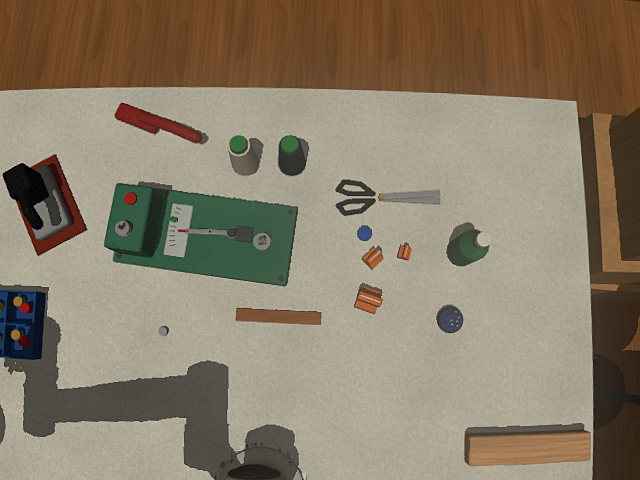

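Top view: the orange knobs are large (368,298), middle (373,257) and small (404,251); the spindle is near (262,241), the pointer near (181,231). In the scene view the middle knob is at (269,282) and the boss at (347,223). I'll crop both enlarged.

```bash
cat > h.py <<'E'
import numpy as np, cv2
from scipy.spatial.transform import Rotation as R
from bench import arm
def K(d): return np.array([[d["fx"],0,d["cx"]],[0,d["fy"],d["cy"]],[0,0,1]])
def ray(d,p):
    u=cv2.undistortPoints(np.array([[p]],float),K(d),np.array([d["k1"],0,0,0]))[0,0]
    # k1 model: drawn=(1+k1 r^2)*ray, same as OpenCV
    v=R.from_quat(d["rotation"]).apply([u[0],u[1],1.]); return d["xyz"],v/np.linalg.norm(v)
def plane(d,p,z):
    c,v=ray(d,p); return c+v*(z-c[2])/v[2]
def tri(d1,p1,d2,p2):
    c,v=ray(d1,p1);e,w=ray(d2,p2)
    t=np.linalg.lstsq(np.c_[v,-w],e-c,rcond=None)[0]
    a=c+t[0]*v;b=e+t[1]*w;return (a+b)/2,np.linalg.norm(a-b)
def proj(d,X):
    rv=R.from_quat(d["rotation"]).inv()
    return cv2.projectPoints(np.atleast_2d(np.array(X,float))-d["xyz"],rv.as_rotvec(),np.zeros(3),K(d),np.array([d["k1"],0,0,0]))[0][:,0]
def crop(d,x,y,w,h,s,fn):
    im=d["image"][y:y+h,x:x+w,::-1];cv2.imwrite(fn,cv2.resize(im,None,fx=s,fy=s,interpolation=cv2.INTER_CUBIC))
E
python3 - <<'E'
from h import *
t=arm.get_image("top");s=arm.get_image("scene")
a=cv2.resize(t["image"][205:275,340:420],None,fx=5,fy=5,interpolation=2)
b=cv2.resize(s["image"][240:310,230:310],None,fx=5,fy=5,interpolation=2)
c=cv2.resize(t["image"][190:270,160:290],None,fx=6,fy=6,interpolation=2)
cv2.imwrite("pics/knob.png",np.hstack([a,b])[:,:,::-1])
c2=cv2.resize(t["image"][200:260,160:290],None,fx=5,fy=5,interpolation=2)
d2=cv2.resize(s["image"][175:235,320:450],None,fx=5,fy=5,interpolation=2)
cv2.imwrite("pics/wind.png",np.vstack([c2,d2])[:,:,::-1])
for n,g in(("t",t),("s",s)):
    hsv=cv2.cvtColor(g["image"],cv2.COLOR_RGB2HSV)
    m=cv2.inRange(hsv,(5,150,60),(14,255,255));k,_,st,ce=cv2.connectedComponentsWithStats(m)
    print(n,[(st[i].tolist(),ce[i].round(1).tolist()) for i in range(1,k) if st[i,4]>40])
E
```

```text
t [([0, 0, 640, 118, 47254], [332.6, 43.5]), ([329, 84, 28, 5, 44], [343.5, 87.4]), ([43, 157, 18, 16, 66], [52.4, 163.3]), ([61, 185, 16, 26, 105], [68.6, 197.8]), ([32, 209, 54, 45, 482], [60.3, 234.6]), ([23, 216, 10, 22, 51], [28.4, 227.3]), ([403, 245, 8, 15, 64], [406.7, 252.3]), ([397, 246, 7, 12, 47], [400.3, 251.5]), ([363, 248, 21, 21, 191], [373.3, 257.7]), ([358, 291, 25, 15, 164], [369.7, 298.4]), ([355, 300, 22, 13, 154], [365.3, 306.3]), ([236, 308, 22, 12, 55], [243.7, 312.9]), ([622, 316, 18, 35, 192], [634.6, 340.0])]
s [([39, 127, 90, 55, 1903], [75.7, 152.7]), ([0, 188, 7, 17, 67], [1.9, 197.4]), ([562, 201, 50, 17, 250], [585.5, 209.5]), ([246, 205, 54, 38, 407], [272.2, 223.8]), ([613, 212, 27, 16, 125], [626.4, 218.5]), ([610, 222, 30, 14, 98], [626.5, 228.1]), ([522, 237, 118, 243, 14953], [596.6, 347.6]), ([218, 241, 32, 42, 907], [233.0, 262.3]), ([259, 265, 21, 32, 386], [268.8, 284.1]), ([243, 297, 19, 24, 281], [251.8, 309.9])]
```

View pics/knob.png

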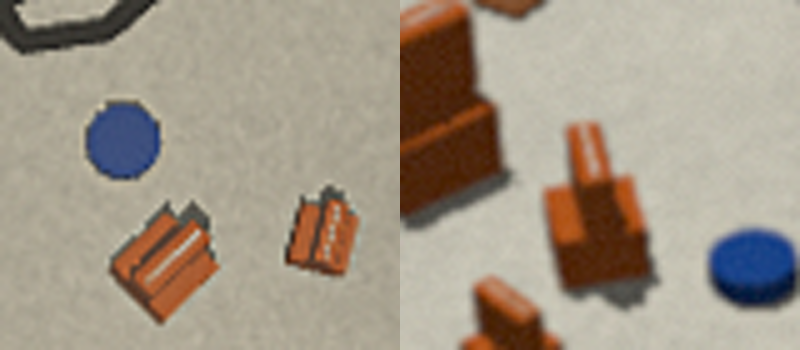

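View pics/wind.png

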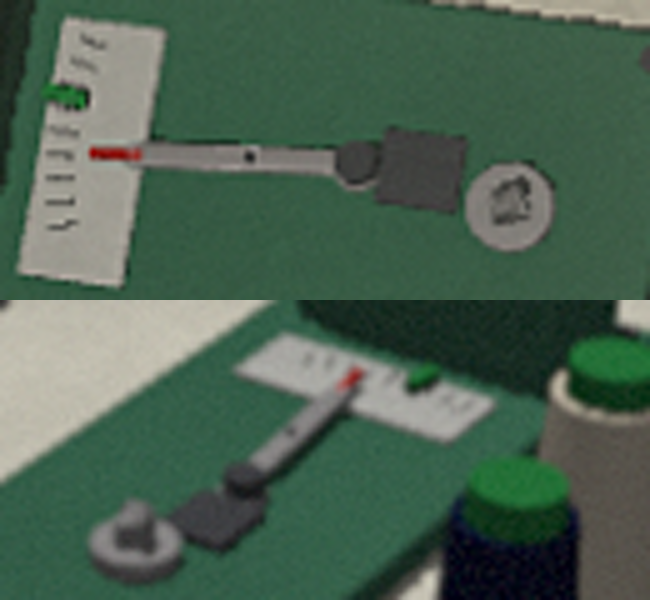

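Knob crop: the grip stripe runs (148,283)-(203,232) in the top half, with the hub corners clear. Winder crop: boss centre (510,206), spindle square slightly rotated, red tip end (90,154), green tab (68,97). Next I'll fit models to the silhouettes in both views.

```bash
cat >> h.py <<'E'
from scipy.optimize import minimize
def box(x0,x1,y0,y1,z0,z1): return np.array([[x,y,z] for x in(x0,x1) for y in(y0,y1) for z in(z0,z1)],float)
KNOB=[box(-18,18,-18,18,0,24),box(-20,20,-7,7,24,52)]
def render(d,parts,pose,S=8,roi=None):
    x0,y0,w,h=roi; m=np.zeros((h*S,w*S),np.uint8)
    for p in parts:
        X=R.from_euler("z",pose[3]).apply(p)+pose[:3]
        q=(proj(d,X)-[x0,y0]+.5)*S-.5
        cv2.fillConvexPoly(m,cv2.convexHull(q.astype(np.float32)).round().astype(np.int32),255)
    return cv2.resize(m,(w,h),interpolation=cv2.INTER_AREA)/255.
def fit(views,parts,p0,steps):
    f=lambda p:sum(np.abs(render(d,parts,p,roi=r)-m).sum() for d,m,r in views)
    best=None
    n=len(p0);sim=np.vstack([p0]+[np.array(p0)+np.eye(n)[i]*steps[i] for i in range(n)])
    for k in range(3):
        o=minimize(f,sim[0],method="Nelder-Mead",options=dict(initial_simplex=sim,xatol=.01,fatol=.01,maxiter=400))
        sim=np.vstack([o.x]+[o.x-np.eye(n)[i]*steps[i]*.5**(k+1) for i in range(n)])
    return o.x,o.fun
E
python3 - <<'E'
from h import *
t=arm.get_image("top");s=arm.get_image("scene")
V=[]
for d,r in((t,(355,240,36,36)),(s,(252,256,36,50))):
    x,y,w,h=r;hsv=cv2.cvtColor(d["image"][y:y+h,x:x+w],cv2.COLOR_RGB2HSV)
    m=cv2.inRange(hsv,(2,120,30),(18,255,255))
    k,l,st,_=cv2.connectedComponentsWithStats(m);i=1+st[1:,4].argmax();print(st[i]);V.append((d,(l==i)*1.,r))
p=plane(t,(373,257),25);print(p)
for a in(.7,-.7): print("knob",fit(V,KNOB,[p[0],p[1],0,a],[6,6,6,.3]))
al=np.linspace(0,2*np.pi,40)
BOSS=[np.array([[21*np.cos(a),21*np.sin(a),z] for a in al for z in(-10,0)])]
V=[]
for n,d,r in(("t",t,(248,227,28,30)),("s",s,(332,210,28,28))):
    x,y,w,h=r;hsv=cv2.cvtColor(d["image"][y:y+h,x:x+w],cv2.COLOR_RGB2HSV)
    m=cv2.inRange(hsv,(0,0,95),(180,70,255))
    print(n);print("\n".join("".join(".#"[int(v>0)] for v in q) for q in m))
b=plane(t,(261.6,240.8),30);print("boss top",b, proj(s,b))
print("tri boss",tri(t,(261.6,240.8),s,(346.6,224.0)))
E
```

```text
[  8   8  21  21 238]
[  7   9  21  33 419]
[ 540.50461061 -250.90136141   25.        ]
knob (array([ 540.07601018, -250.61388878,    2.46810876,    0.70562507]), np.float64(264.18039215686275))
knob (array([ 539.86219889, -250.5001991 ,    1.68831286,   -0.84964856]), np.float64(132.65490196078431))
t
............................
............................
............................
............................
............................
............................
..........########..........
........###########.........
.......#########.###........
......#######.....###.......
......######..#...####......
.....#####...###..####......
.....######..###.######.....
.....############.#####.....
.....############.#####.....
.....########..#######......
.....######.......####......
.....######....#######......
......################......
......###############.......
........############........
........###########.........
..........#######...........
............................
............................
............................
............................
.............
[... 360 characters left out ...]
.....
.......#####.......####.....
......#####........#####....
......#####........#####....
.....######........#####....
......#####........######...
.......#########...####.....
........##############......
..........##########........
............................
............................
............................
............................
............................
............................
............................
............................
............................
............................
boss top [572.37082102  10.12744162  30.        ] [[346.20659332 223.23108201]]
tri boss (array([572.93851969,  10.48200967,  27.86596886]), np.float64(0.5263854649497267))
```

```bash
python3 - <<'E'
from h import *
t=arm.get_image("top");s=arm.get_image("scene")
al=np.linspace(0,2*np.pi,40)
c=lambda r,z:[[r*np.cos(a),r*np.sin(a),z] for a in al]
BOSS=[np.array(c(21,-10)+c(21,0)),np.vstack([box(-8,8,-8,8,0,12),box(-4.5,4.5,-4.5,4.5,18,18)])]
V=[]
for n,d,r in(("t",t,(248,227,28,30)),("s",s,(332,210,28,28))):
    x,y,w,h=r;hsv=cv2.cvtColor(d["image"][y:y+h,x:x+w],cv2.COLOR_RGB2HSV)
    m=cv2.inRange(hsv,(0,0,60),(180,70,255))
    k,l,st,_=cv2.connectedComponentsWithStats(m);i=1+st[1:,4].argmax();m=((l==i)*255).astype(np.uint8)
    m=cv2.morphologyEx(m,cv2.MORPH_CLOSE,np.ones((5,5)))
    print("\n".join("".join(".#"[int(v>0)] for v in q) for q in m));V.append((d,m/255.,r))
for a in(0,.4,.8,1.2): print("boss",fit(V,BOSS,[572,10,30,a],[5,5,5,.3]))
print("topview only",fit(V[:1],BOSS,[572,10,30,0],[5,5,.01,.3]))
f=lambda p,x0,y0,k:((p[0]+.5)/k-.5+x0,(p[1]+.5)/k-.5+y0)
for n,p,q in(("tip",(90,154),(357,372)),("pivot",(357,162),(246,478)),("tabctr",(68,96),(422,376))):
    P=f(p,160,200,5);Q=f((q[0],q[1]-300),320,175,5)
    print(n,plane(t,P,31),plane(s,Q,31),tri(t,P,s,Q))
a=cv2.resize(t["image"][228:254,248:276],None,fx=14,fy=14,interpolation=2)
b=cv2.resize(s["image"][210:236,333:361],None,fx=14,fy=14,interpolation=2)
o=np.hstack([a,b])[:,:,::-1];o=cv2.convertScaleAbs(o,alpha=1.3)
cv2.imwrite("pics/boss.png",o)
E
```

```text
............................
............................
............................
............................
............................
...........######...........
.........##########.........
........############........
.......##############.......
......################......
......################......
.....##################.....
.....##################.....
.....##################.....
.....##################.....
.....##################.....
.....##################.....
.....##################.....
......################......
......################......
.......##############.......
........############........
.........##########.........
............#####...........
............................
............................
............................
............................
............................
............................
............................
............................
............................
...........................#
..........................##
.............#####.......###
............################
...........################
[... 945 characters left out ...]
1 ,  33.36545068,   1.35526851]), np.float64(79.8549019607843))
topview only (array([ 5.72685230e+02,  1.07882520e+01,  3.00024380e+01, -9.92336192e-02]), np.float64(13.886274509803922))
tip [592.62832798 209.46643282  31.        ] [593.01507407 209.79308952  31.        ] (array([592.84338861, 209.60984924,  30.97072876]), np.float64(0.4809287499583658))
pivot [591.49025642  82.6060147   31.        ] [591.57315331  86.69840915  31.        ] (array([592.13384062,  82.96249109,  32.76159773]), np.float64(2.2263350226850154))
tabctr [620.24533687 221.84248862  31.        ] [623.20528428 221.84614949  31.        ] (array([621.58048395, 222.85533849,  29.74345962]), np.float64(2.448523536736581))
```

View pics/boss.png

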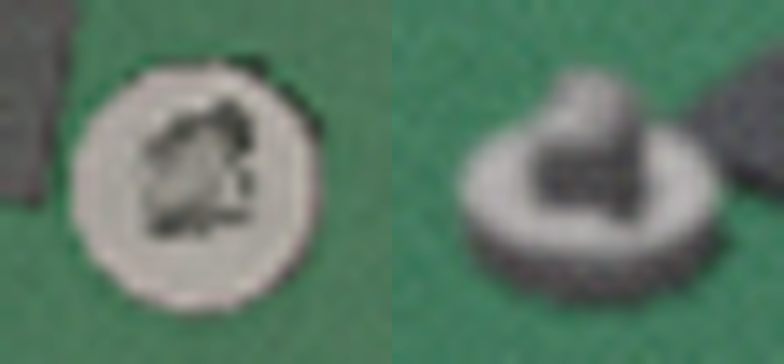

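Spindle is at about (572.6, 10.6), rotated roughly +0.1 to 0.19 rad CCW (left crop: square edges near (150,228)-(250,213); right crop: wide front face). The pointer is about 25 mm short of the mark. Knob is at (540, -250.5), yaw -0.85.

```bash
cat >> h.py <<'E'
def to(x,y,z,phi=None,ref=None):
    """print shift in tool axes (m) and turn about tool z (deg) to reach world pose"""
    s=arm.read_state();r=R.from_quat(s["ee_rot"]);d=r.inv().apply(np.array([x,y,z])-s["position"])/1000
    X=r.apply([1,0,0]);p=np.arctan2(X[1],X[0]);Z=r.apply([0,0,1])
    # tilt correction: rotation vector (tool) bringing z to straight down
    c=r.inv().apply(np.cross(Z,[0,0,-1]))*57.3
    print("t%.2f"%s["clock"],"pos",s["position"].round(1),"phi %.4f"%p,"shift",d.round(4),"tilt",c.round(2),"F",s["contact_force"].round(1),"T",s["wrist_torque"].round(2),"w %.1f g %.0f j6 %.2f"%(s["gripper_width"],s["grasp_force"],s["joints"][5]))
    if phi is not None: print("turn deg",round(-np.degrees(phi-p),2))
E
python3 -c "
from h import *
to(540,-250.5,255,-.85)"
```

```text
t0.40 pos [156.9 604.9 256.1] phi -0.2539 shift [0.5857 0.7318 0.0014] tilt [ 0.02  0.   -0.  ] F [-0.9  0.6  0.2] T [-0.02 -0.01  0.01] w 85.4 g 0 j6 -0.26
turn deg 34.16
```

```bash
python3 -m pendant '[[0.0244,0.0305,0,0,0,0,0.045],[0.0244,0.0305,0,0,0,0,0.045],[0.0244,0.0305,0,0,0,0,0.045],[0.0244,0.0305,0,0,0,0,0.045],[0.0244,0.0305,0,0,0,0,0.045],[0.0244,0.0305,0,0,0,0,0.045],[0.0244,0.0305,0,0,0,0,0.045],[0.0244,0.0305,0,0,0,0,0.045],[0.0244,0.0305,0,0,0,0,0.045],[0.0244,0.0305,0,0,0,0,0.045],[0.0244,0.0305,0,0,0,0,0.045],[0.0244,0.0305,0,0,0,0,0.045]]'
python3 -m pendant '[[0.0244,0.0305,0,0,0,0,0.045],[0.0244,0.0305,0,0,0,0,0.045],[0.0244,0.0305,0,0,0,0,0.045],[0.0244,0.0305,0,0,0,0,0.045],[0.0244,0.0305,0,0,0,0,0.045],[0.0244,0.0305,0,0,0,0,0.045],[0.0244,0.0305,0,0,0,0,0.045],[0.0244,0.0305,0,0,0,0,0.045],[0.0244,0.0305,0,0,0,0,0.045],[0.0244,0.0305,0,0,0,0,0.045],[0.0244,0.0305,0,0,0,0,0.045],[0.0244,0.0305,0,0,0,0,0.045]]'
python3 -m pendant '[[0,0,0,0,0,8.54,0.045],[0,0,0,0,0,8.54,0.045],[0,0,0,0,0,8.54,0.045],[0,0,0,0,0,8.54,0.045],[0,0,0,0,0,0,0.045],[0,0,0,0,0,0,0.045]]'
python3 -c "
from h import *
to(540,-250.5,53,-.85)"
```

```text
clock: 1.6
position: [348.7, 175.7, 256.7]
ee_rot: [0.992, -0.126, 0.0, -0.001]
contact_force: [0.8, 1.2, 0.3]
gripper_width: 45.1
grasp_force: 0.0
clock: 2.8
position: [540.4, -252.3, 256.4]
ee_rot: [0.992, -0.127, 0.0, 0.0]
contact_force: [1.1, 0.3, 0.5]
gripper_width: 44.9
grasp_force: 0.0
clock: 3.4
position: [539.9, -250.6, 256.3]
ee_rot: [0.912, -0.411, 0.0, -0.0]
contact_force: [0.4, -0.2, -0.0]
gripper_width: 44.7
grasp_force: 0.0
t3.40 pos [ 539.9 -250.6  256.3] phi -0.8469 shift [-0.000e+00 -1.000e-04  2.033e-01] tilt [-0. -0.  0.] F [ 0.4 -0.2 -0. ] T [-0.01 -0.01  0.03] w 44.7 g 0 j6 0.89
turn deg 0.18
```

```bash
python3 -m pendant '[[0,0,0.045,0,0,0,0.045],[0,0,0.045,0,0,0,0.045],[0,0,0.045,0,0,0,0.045],[0,0,0.030,0,0,0,0.045],[0,0,0.02,0,0,0,0.045],[0,0,0.015,0,0,0,0.045],[0,0,0.013,0,0,0,0.045],[0,0,0,0,0,0,0.045]]'
python3 - <<'E'
from h import *
to(540,-250.5,53,-.85)
t=arm.get_image("top");s=arm.get_image("scene")
a=cv2.resize(t["image"][220:300,330:410],None,fx=5,fy=5,interpolation=2)
b=cv2.resize(s["image"][220:300,230:310],None,fx=5,fy=5,interpolation=2)
cv2.imwrite("pics/grasp.png",np.hstack([a,b])[:,:,::-1])
E
```

```text
clock: 4.2
position: [538.9, -250.3, 41.5]
ee_rot: [0.911, -0.412, -0.002, 0.0]
contact_force: [-0.3, -0.0, 0.1]
gripper_width: 44.9
grasp_force: 0.0
t4.20 pos [ 538.9 -250.3   41.5] phi -0.8490 shift [ 0.0008 -0.0007 -0.0115] tilt [ 0.12  0.17 -0.  ] F [-0.3 -0.   0.1] T [-0.01  0.03 -0.02] w 44.9 g 0 j6 0.88
turn deg 0.06
```

View pics/grasp.png

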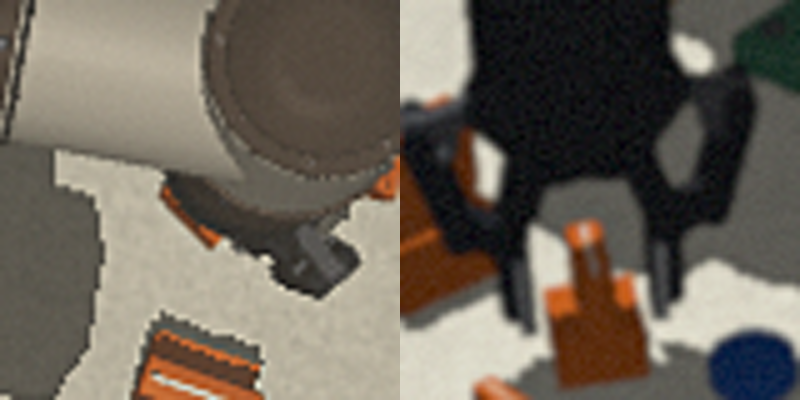

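The fingers straddle the knob's grip at about (586,260). I went 11.5 mm too low, so I'll raise before closing.

```bash
python3 -m pendant '[[0.0005,-0.0005,-0.0125,0,0,0,0.045],[0,0,0,0,0,0,0.045],[0,0,0,0,0,0,0.0],[0,0,0,0,0,0,0.0],[0,0,0,0,0,0,0.0],[0,0,0,0,0,0,0.0],[0,0,0,0,0,0,0.0],[0,0,0,0,0,0,0.0]]'
python3 -c "
from h import *
to(572.6,10.6,53+80,.15)"
```

```text
clock: 5.1
position: [541.1, -250.8, 56.5]
ee_rot: [0.911, -0.412, 0.0, 0.0]
contact_force: [-0.1, 0.4, 4.5]
gripper_width: 12.5
grasp_force: 60.7
t5.10 pos [ 541.1 -250.8   56.5] phi -0.8497 shift [-0.1754 -0.1963 -0.0766] tilt [-0.02 -0.05  0.  ] F [-0.1  0.4  4.5] T [0.12 0.21 0.04] w 12.5 g 61 j6 0.88
turn deg -57.28
```

```bash
python3 -m pendant '[[0,0,-0.02,0,0,0,0],[0,0,-0.03,0,0,0,0],[0,0,-0.03,0,0,0,0],[-0.0175,-0.0196,0,0,0,0,0],[-0.0175,-0.0196,0,0,0,0,0],[-0.0175,-0.0196,0,0,0,0,0],[-0.0175,-0.0196,0,0,0,0,0],[-0.0175,-0.0196,0,0,0,0,0],[-0.0175,-0.0196,0,0,0,0,0],[-0.0175,-0.0196,0,0,0,0,0],[-0.0175,-0.0196,0,0,0,0,0],[-0.0175,-0.0196,0,0,0,0,0]]'
python3 -m pendant '[[-0.0175,-0.0196,0,0,0,0,0],[0,0,0,0,0,-8.18,0],[0,0,0,0,0,-8.18,0],[0,0,0,0,0,-8.18,0],[0,0,0,0,0,-8.18,0],[0,0,0,0,0,-8.18,0],[0,0,0,0,0,-8.18,0],[0,0,0,0,0,-8.18,0],[0,0,0,0,0,0,0],[0,0,0,0,0,0,0]]'
python3 - <<'E'
from h import *
to(573.5,10.7,133,.15)
s=arm.get_image("scene")
crop(s,280,120,130,120,5,"pics/held.png")
S=arm.read_state();p=S["position"]
# fit knob in scene view
r=(310,140,80,90);x,y,w,h=r;hsv=cv2.cvtColor(s["image"][y:y+h,x:x+w],cv2.COLOR_RGB2HSV)
m=cv2.inRange(hsv,(2,120,30),(18,255,255));k,l,st,ce=cv2.connectedComponentsWithStats(m);i=1+st[1:,4].argmax();print(st[i],ce[i])
q=proj(s,[p+[0,0,-56.5],p+[0,0,-4.5]]);print(q)
E
```

```text
clock: 6.3
position: [568.5, -14.9, 134.8]
ee_rot: [0.911, -0.412, -0.001, 0.0]
contact_force: [-0.1, -0.0, -1.1]
gripper_width: 12.6
grasp_force: 59.9
clock: 7.3
position: [572.0, 10.1, 135.1]
ee_rot: [0.997, 0.073, -0.001, 0.0]
contact_force: [0.4, -0.2, -0.9]
gripper_width: 12.7
grasp_force: 59.9
t7.30 pos [572.   10.1 135.1] phi 0.1462 shift [ 0.0016 -0.0004  0.0021] tilt [-0.    0.08 -0.  ] F [ 0.4 -0.2 -0.9] T [-0.03 -0.01 -0.  ] w 12.7 g 60 j6 1.42
turn deg -0.22
[ 26  42  20  28 335] [35.98507463 57.94626866]
[[346.40271214 204.51661454]
 [346.75429253 183.66000853]]
```

View pics/held.png

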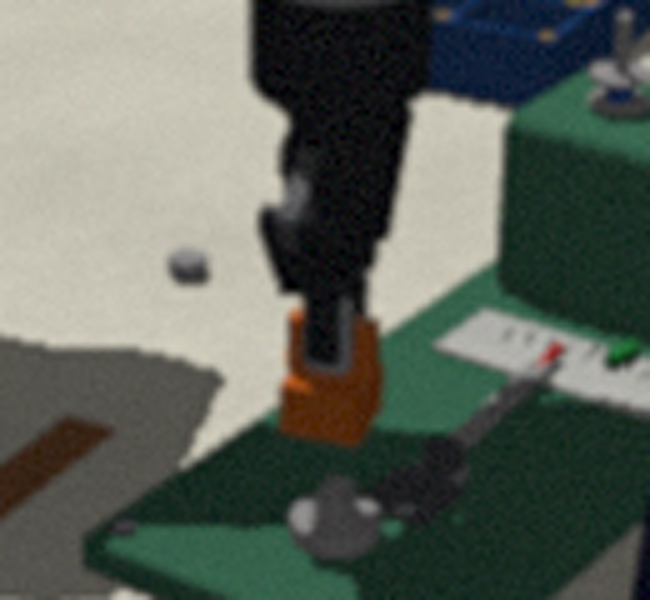

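Knob is held upright (crop around (335,390)) just over the spindle at (340,520). I'll move down to just above the nose.

```bash
python3 -m pendant '[[0.0016,-0.0004,0.01,0,0,-0.2,0],[0,0,0.015,0,0,0,0],[0,0,0.003,0,0,0,0],[0,0,0.0,0,0,0,0],[0,0,0.0,0,0,0,0]]'
python3 -c "
from h import *
to(573.5,10.7,100,.15)"
python3 -m pendant '[[0,0,0.002,0,0,0,0],[0,0,0.002,0,0,0,0],[0,0,0,0,0,0,0]]'
python3 -c "
from h import *
to(573.5,10.7,100,.15)"
```

```text
clock: 7.85
position: [574.3, 10.8, 108.0]
ee_rot: [0.997, 0.076, 0.0, 0.0]
contact_force: [-0.2, -0.5, -0.5]
gripper_width: 12.6
grasp_force: 59.9
t7.85 pos [574.3  10.8 108. ] phi 0.1528 shift [-0.0008  0.      0.008 ] tilt [ 0.01 -0.03 -0.  ] F [-0.2 -0.5 -0.5] T [ 0.01 -0.06  0.01] w 12.6 g 60 j6 1.42
turn deg 0.16
clock: 8.15
position: [573.8, 10.8, 103.8]
ee_rot: [0.997, 0.076, -0.0, -0.0]
contact_force: [0.5, 0.6, -0.9]
gripper_width: 12.8
grasp_force: 59.9
t8.15 pos [573.8  10.8 103.8] phi 0.1527 shift [-0.0003  0.0001  0.0038] tilt [-0.    0.01  0.  ] F [ 0.5  0.6 -0.9] T [-0.02  0.02 -0.04] w 12.8 g 60 j6 1.42
turn deg 0.16
```

```bash
python3 -m pendant '[[0,0,0.002,0,0,0,0],[0,0,0,0,0,0,0]]'
python3 -m pendant '[[0,0,0.002,0,0,0,0],[0,0,0,0,0,0,0]]'
python3 -c "
from h import *
to(573.5,10.7,97,.15)"
```

```text
clock: 8.35
position: [573.8, 10.8, 101.6]
ee_rot: [0.997, 0.076, -0.0, 0.0]
contact_force: [-0.3, 0.3, -1.0]
gripper_width: 12.8
grasp_force: 59.9
clock: 8.55
position: [573.7, 10.8, 99.5]
ee_rot: [0.997, 0.076, -0.0, 0.0]
contact_force: [-0.4, 0.4, -1.0]
gripper_width: 12.2
grasp_force: 59.9
t8.55 pos [573.7  10.8  99.5] phi 0.1528 shift [-0.0002  0.      0.0025] tilt [-0.    0.03  0.  ] F [-0.4  0.4 -1. ] T [ 0.03 -0.   -0.04] w 12.2 g 60 j6 1.42
turn deg 0.16
```

```bash
for i in 1 ; do python3 -m pendant '[[0,0,0.001,0,0,0,0],[0,0,0,0,0,0,0]]'; done
python3 -m pendant '[[0,0,0.001,0,0,0,0],[0,0,0,0,0,0,0]]'
python3 -c "
from h import *
to(573.5,10.7,97,.15)"
```

```text
clock: 8.75
position: [573.9, 10.8, 98.7]
ee_rot: [0.997, 0.076, -0.0, 0.0]
contact_force: [-0.4, 0.0, -0.6]
gripper_width: 12.5
grasp_force: 59.9
clock: 8.95
position: [574.0, 10.8, 97.8]
ee_rot: [0.997, 0.076, 0.0, 0.0]
contact_force: [0.1, 0.2, -1.5]
gripper_width: 12.3
grasp_force: 59.9
t8.95 pos [574.   10.8  97.8] phi 0.1530 shift [-0.0005 -0.      0.0008] tilt [ 0.01 -0.01 -0.  ] F [ 0.1  0.2 -1.5] T [-0.02 -0.1  -0.  ] w 12.3 g 60 j6 1.42
turn deg 0.17
```

```bash
python3 -m pendant '[[0,0,0.001,0,0,0,0],[0,0,0.0,0,0,0,0]]'
python3 -m pendant '[[0,0,0.001,0,0,0,0],[0,0,0,0,0,0,0]]'
python3 -m pendant '[[0,0,0.001,0,0,0,0],[0,0,0,0,0,0,0]]'
python3 -c "
from h import *
to(573.5,10.7,90,.15)"
```

```text
clock: 9.15
position: [574.1, 10.8, 96.8]
ee_rot: [0.997, 0.076, 0.0, 0.0]
contact_force: [0.1, -1.0, -0.3]
gripper_width: 12.5
grasp_force: 60.0
clock: 9.35
position: [574.1, 10.8, 95.8]
ee_rot: [0.997, 0.076, 0.0, 0.0]
contact_force: [-0.5, -1.3, -0.3]
gripper_width: 12.9
grasp_force: 60.0
clock: 9.55
position: [574.1, 10.8, 94.8]
ee_rot: [0.997, 0.076, 0.0, 0.0]
contact_force: [0.6, -1.1, -0.8]
gripper_width: 12.6
grasp_force: 60.0
t9.55 pos [574.1  10.8  94.8] phi 0.1529 shift [-0.0006 -0.      0.0048] tilt [ 0.01 -0.02  0.  ] F [ 0.6 -1.1 -0.8] T [-0.28 -0.26  0.02] w 12.6 g 60 j6 1.42
turn deg 0.17
```

```bash
python3 -m pendant '[[0,0,0.001,0,0,0,0],[0,0,0.0,0,0,0,0]]'
python3 -m pendant '[[0,0,0.001,0,0,0,0],[0,0,0,0,0,0,0]]'
python3 -m pendant '[[0,0,0.001,0,0,0,0],[0,0,0,0,0,0,0]]'
python3 -c "
from h import *
to(573.5,10.7,90,.15)"
```

```text
clock: 9.75
position: [574.1, 10.8, 93.8]
ee_rot: [0.997, 0.076, 0.0, 0.0]
contact_force: [1.8, -1.4, -0.5]
gripper_width: 12.9
grasp_force: 60.0
clock: 9.95
position: [574.1, 10.8, 92.8]
ee_rot: [0.997, 0.076, 0.0, 0.0]
contact_force: [1.4, -2.1, -0.6]
gripper_width: 12.5
grasp_force: 60.0
clock: 10.15
position: [574.1, 10.8, 91.8]
ee_rot: [0.997, 0.076, 0.0, 0.0]
contact_force: [1.8, -0.6, -0.3]
gripper_width: 12.5
grasp_force: 60.0
t10.15 pos [574.1  10.8  91.8] phi 0.1529 shift [-0.0006 -0.      0.0018] tilt [ 0.01 -0.01 -0.  ] F [ 1.8 -0.6 -0.3] T [-0.53 -0.42  0.  ] w 12.5 g 60 j6 1.42
turn deg 0.17
```

```bash
python3 -m pendant '[[0.0003,0.0003,0.001,0,0,0,0],[0,0,0.0,0,0,0,0]]'
python3 -m pendant '[[0,0,0.001,0,0,0,0],[0,0,0,0,0,0,0]]'
python3 -m pendant '[[0,0,0.001,0,0,0,0],[0,0,0,0,0,0,0]]'
python3 -c "
from h import *
to(573.5,10.7,86.5,.15)"
```

```text
clock: 10.35
position: [574.1, 10.6, 90.5]
ee_rot: [0.997, 0.076, -0.0, -0.0]
contact_force: [1.0, -1.0, -0.7]
gripper_width: 13.0
grasp_force: 59.9
clock: 10.55
position: [574.2, 10.6, 89.6]
ee_rot: [0.997, 0.076, -0.0, -0.0]
contact_force: [0.6, 0.1, -1.4]
gripper_width: 12.5
grasp_force: 59.9
clock: 10.75
position: [574.2, 10.6, 88.6]
ee_rot: [0.997, 0.076, -0.0, -0.0]
contact_force: [0.2, 0.1, -1.6]
gripper_width: 12.6
grasp_force: 59.9
t10.75 pos [574.2  10.6  88.6] phi 0.1528 shift [-0.0007 -0.0002  0.0021] tilt [-0.01  0.01  0.  ] F [ 0.2  0.1 -1.6] T [-0.05 -0.25  0.01] w 12.6 g 60 j6 1.42
turn deg 0.16
```

```bash
python3 -m pendant '[[0,0,0.001,0,0,0,0],[0,0,0.0,0,0,0,0]]'
python3 -m pendant '[[0,0,0.001,0,0,0,0],[0,0,0,0,0,0,0]]'
python3 -m pendant '[[0,0,0.0005,0,0,0,0],[0,0,0,0,0,0,0]]'
python3 -m pendant '[[0,0,0.0005,0,0,0,0],[0,0,0,0,0,0,0]]'
python3 -c "
from h import *
to(573.5,10.7,86.5,.15)"
```

```text
clock: 10.95
position: [574.2, 10.6, 87.6]
ee_rot: [0.997, 0.076, -0.0, -0.0]
contact_force: [1.8, -0.2, -0.7]
gripper_width: 12.7
grasp_force: 59.9
clock: 11.15
position: [574.2, 10.6, 86.7]
ee_rot: [0.997, 0.076, -0.0, -0.0]
contact_force: [0.9, -0.2, -0.3]
gripper_width: 12.5
grasp_force: 59.9
clock: 11.35
position: [574.3, 10.6, 86.5]
ee_rot: [0.997, 0.076, -0.0, 0.0]
contact_force: [-0.6, 0.3, -0.2]
gripper_width: 12.7
grasp_force: 60.2
clock: 11.55
position: [574.3, 10.6, 86.5]
ee_rot: [0.997, 0.076, 0.0, 0.0]
contact_force: [-1.8, 0.4, 5.1]
gripper_width: 12.9
grasp_force: 60.7
t11.55 pos [574.3  10.6  86.5] phi 0.1531 shift [-0.0007 -0.0002 -0.    ] tilt [ 0.01 -0.01 -0.  ] F [-1.8  0.4  5.1] T [0.2  0.49 0.02] w 12.9 g 61 j6 1.42
turn deg 0.18
```

Home contact came at TCP z 86.5 as predicted (5 N). Now I'll ease the press slightly, start turning and measure the pointer.

```bash
cat >> h.py <<'E'
PIV=np.array([592.1,83.,0])
def sub(d,box,mask_fn):
    x,y,w,h=box;im=cv2.cvtColor(d["image"][y:y+h,x:x+w],cv2.COLOR_RGB2HSV)
    m=mask_fn(im).astype(np.uint8);k,l,st,ce=cv2.connectedComponentsWithStats(m)
    if k<2: return None
    i=1+st[1:,4].argmax();return ce[i]+[x,y],st[i,4]
red=lambda i:((i[...,0]<8)|(i[...,0]>172))&(i[...,1]>140)&(i[...,2]>80)
grn=lambda i:(i[...,0]>50)&(i[...,0]<72)&(i[...,1]>180)&(i[...,2]>60)
def gap():
    for n,bx in(("top",(160,205,40,50)),("scene",(375,180,45,30))):
        d=arm.get_image(n);r=sub(d,bx,red);g=sub(d,bx,grn)
        if r is None or g is None: print(n,"red",r,"green",g);continue
        R_=plane(d,r[0],31)-PIV;G=plane(d,g[0],27)-PIV
        a=np.arctan2(R_[0],R_[1]);b=np.arctan2(G[0],G[1])
        print(n,"red",r[0].round(1),r[1],"green",g[0].round(1),g[1],"rad %.0f %.0f"%(np.hypot(*R_[:2]),np.hypot(*G[:2])),"arm %.4f mark %.4f gap mm %.1f knob rad %.2f deg %.0f"%(a,b,(b-a)*125,(b-a)/.13,(b-a)/.13*57.3))
E
python3 -c "
from h import *
gap()"
python3 -m pendant '[[0,0,-0.0003,0,0,4,0],[0,0,0,0,0,4,0],[0,0,0,0,0,4,0],[0,0,0,0,0,4,0],[0,0,0,0,0,0,0]]'
python3 -c "
from h import *
to(573.5,10.7,86.5,.15)"
python3 -m pendant '[[0,0,0,0,0,4,0],[0,0,0,0,0,4,0],[0,0,0,0,0,4,0],[0,0,0,0,0,4,0],[0,0,0,0,0,0,0]]'
python3 -c "
from h import *
to(573.5,10.7,86.5,.15);gap()"
```

```text
top red None green None
scene red [390.2 190.2] 5 green [404.5 190. ] 8 rad 120 149 arm 0.0152 mark 0.2026 gap mm 23.4 knob rad 1.44 deg 83
clock: 12.15
position: [574.6, 10.2, 86.5]
ee_rot: [0.998, -0.063, 0.0, 0.0]
contact_force: [0.7, -1.4, 3.4]
gripper_width: 12.4
grasp_force: 60.5
t12.15 pos [574.6  10.2  86.5] phi -0.1259 shift [-0.0011 -0.0003 -0.    ] tilt [ 0.02 -0.04 -0.  ] F [ 0.7 -1.4  3.4] T [-0.52  0.04  0.  ] w 12.4 g 61 j6 1.14
turn deg -15.81
clock: 12.65
position: [574.5, 10.1, 86.5]
ee_rot: [0.98, -0.201, 0.0, 0.0]
contact_force: [-0.1, -3.5, 4.3]
gripper_width: 12.6
grasp_force: 60.6
t12.65 pos [574.5  10.1  86.5] phi -0.4040 shift [-0.0012 -0.0002 -0.    ] tilt [ 0.02 -0.04 -0.  ] F [-0.1 -3.5  4.3] T [-0.93  0.05  0.02] w 12.6 g 61 j6 0.87
turn deg -31.74
top red None green None
scene red [392. 192.] 3 green [404.8 189.8] 6 rad 114 150 arm 0.0853 mark 0.2034 gap mm 14.8 knob rad 0.91 deg 52
```

```bash
python3 -m pendant '[[0.0002,0.0005,0,0,0,4,0],[0,0,0,0,0,4,0],[0,0,0,0,0,4,0],[0,0,0,0,0,4,0],[0,0,0,0,0,4,0],[0,0,0,0,0,0,0]]'
python3 - <<'E'
from h import *
to(573.5,10.7,86.5,.15);gap()
t=arm.get_image("top");s=arm.get_image("scene")
a=cv2.resize(t["image"][195:255,150:220],None,fx=6,fy=6,interpolation=2)
b=cv2.resize(s["image"][170:230,360:425],None,fx=6,fy=6,interpolation=2)
o=np.hstack([a,b])[:,:,::-1];cv2.imwrite("pics/tip.png",cv2.convertScaleAbs(o,alpha=1.5))
E
```

```text
clock: 13.35
position: [574.3, 9.8, 86.4]
ee_rot: [0.93, -0.368, 0.0, 0.0]
contact_force: [0.4, -2.3, 5.0]
gripper_width: 12.9
grasp_force: 60.8
t13.35 pos [574.3   9.8  86.4] phi -0.7535 shift [-0.0012 -0.0001 -0.0001] tilt [ 0.01 -0.02 -0.  ] F [ 0.4 -2.3  5. ] T [-0.86  0.1   0.1 ] w 12.9 g 61 j6 0.52
turn deg -51.76
top red None green None
scene red [394.5 192. ] 6 green [404.5 190.2] 4 rad 117 148 arm 0.1291 mark 0.2078 gap mm 9.8 knob rad 0.61 deg 35
```

View pics/tip.png

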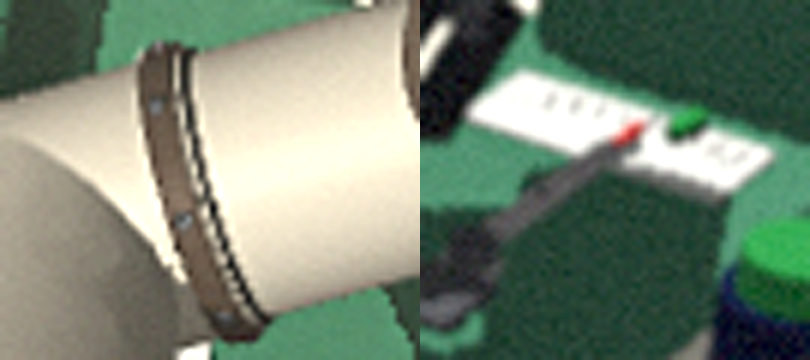

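The top view is blocked by the arm. In the scene crop the red tip end is at (645,124) and the tab is centred on (688,124), so still short of the mark. I'll refine the mark from the saved initial images.

```bash
cat >> h.py <<'E'
# saturation-weighted centroid of (G-R) excess over plate, or of redness
def wc(im,box,kind,thr):
    x,y,w,h=box;c=im[y:y+h,x:x+w].astype(float)
    r,g,b=c[...,0],c[...,1],c[...,2]
    e=(r-(g+b)/2) if kind=="red" else g-np.maximum(r,b)
    tot=c.sum(2)/3+20; v=np.clip(e/tot-thr,0,None)
    v[cv2.connectedComponents((v>0).astype(np.uint8))[1]==0]=0
    yy,xx=np.mgrid[:h,:w];return np.array([(v*xx).sum()/v.sum()+x,(v*yy).sum()/v.sum()+y]),int((v>0).sum()),v
E
python3 - <<'E'
from h import *
np.set_printoptions(linewidth=200)
t=arm.get_image("top");s=arm.get_image("scene");s1=s["image"].copy()
t["image"]=cv2.imread("pics/top0.png")[:,:,::-1];s["image"]=cv2.imread("pics/scene0.png")[:,:,::-1]
def ex(im,b,k):
    x,y,w,h=b;c=im[y:y+h,x:x+w].astype(float);r,g,bl=c[...,0],c[...,1],c[...,2]
    e=(r-(g+bl)/2) if k=="red" else g-np.maximum(r,bl)
    return (e/(c.sum(2)/3+20)*100).astype(int)
print("top grn");print(ex(t["image"],(165,213,16,12),"g"))
print("top red");print(ex(t["image"],(173,226,22,9),"red"))
print("sc grn");print(ex(s["image"],(396,183,18,14),"g"))
print("sc red");print(ex(s["image"],(380,183,18,14),"red"))
print("now red");print(ex(s1,(385,183,18,14),"red"))
E
```

```text
top grn
[[24 25 27 26 28 24 -3 -2 -1 -1 -1 -1 -1  0 -1  0]
 [24 26 25 27 27 21 -2 -2 -2 -1 -1 -3 -2  0 -1 -1]
 [25 26 27 24 25 10 -3 -4 -2 -2 -1 -1 -2 -1 -1 -1]
 [24 26 19 32 50 22  1 -7 -7 -5 -4 -2 -1 -1 -1  0]
 [26 24 21 46 69 73 62 53 72 39  0 -2 -3 -2 -1 -1]
 [28 24 22 54 64 64 66 68 72 73 68 69 18 -1 -1 -2]
 [25 24 26 44 57 66 69 71 69 60 63 74 23 -2 -1 -1]
 [25 22 25 26 18  0 17 33 50 45 70 80  1 -3 -2 -1]
 [25 27 26 28  7 -3 -3 -5 15  7 78 37  1 -2 -1 -1]
 [26 24 25 34  0 -1 -2 -2 -3 -3 -5 -2  0 -1 -1 -2]
 [25 25 26 24 -4 -2 -1  0 -2 -1 -3 -2 -1  0 -2  0]
 [23 26 28 20 -2  0 -2 -2  0 -1  0 -1 -1  0 -1 -2]]
top red
[[  4   3   3   4   4   4   4   2   3   4   4   4   4   4   4   5   4 -29 -33 -29 -28 -28]
 [  4   4   3   3   4   3   3   3   3   3   3   3   3   4   3   4   4 -33 -29 -26 -29 -31]
 [  4   3   4   4   3   0  -1  -1   0   0   0   0   0   0  -1   2   2   0  -1   1  -1 -11]
 [  5   4   4   2   0  48  30  30  30  30  30  27  15  16  26  11   3   3   3   5   5   4]
 [  3   4   4   3  19 211 169 155 158 154 150 153  89  65  84  33   1   4   4   5   3   5]
 [  3   3   3   
[... 2571 characters left out ...]
-18 -22 -29 -29 -33 -36]
 [  0   1   0   3   1   1   2   0   1   0   0  -1  -1  -6 -14 -17 -25 -33]
 [  1   0   2   1   1   1   0   0   1   3   5   8   5   0  -3  -5 -13 -34]
 [  1   2   0   2   0   0   1   0   4  16  27  36  19   5   1   0  -9 -39]
 [  1   2   0   1   1   1   1   4  16  45  76  63  19   2   0  -1 -13 -44]
 [  1   1   1   2   0   1   8  20  46  85  97  34   5   2   0  -1  -8 -41]
 [  1   1   2   1   0   2  15  42  75  70  39   8   0   1   1   0   0  -5]
 [  1   1   2   2   0   0  10  32  36  13   3   0   1   1   0   1   1   1]
 [ -1   1   1   0   1   0   0   2  -2  -1   0   0   1   1   1   1   1   1]
 [ -4   0   1   0  -4   0   3   0   0   2   0   1   0   1   2   1   1   1]]
```

```bash
cat >> h.py <<'E'
def soft(im,b,k):
    x,y,w,h=b;c=im[y:y+h,x:x+w].astype(float);r,g,bl=c[...,0],c[...,1],c[...,2]
    e=((r-(g+bl)/2) if k=="red" else g-np.maximum(r,bl))/(c.sum(2)/3+20)*100
    return np.clip(e/60,0,1) if k=="red" else np.clip((e-28)/25,0,1)
TAB=[box(-4,4,-11,11,-8,0)]; TIP=[box(-3,3,-24,0,-3,0)]
E
python3 - <<'E'
from h import *
t=arm.get_image("top");s=arm.get_image("scene");s1=dict(s);s1["image"]=s["image"].copy()
t["image"]=cv2.imread("pics/top0.png")[:,:,::-1];s["image"]=cv2.imread("pics/scene0.png")[:,:,::-1]
for k,M,bt,bs,p0 in(("grn",TAB,(167,213,14,12),(399,185,14,12),[621,222,33,-.2]),("red",TIP,(173,226,20,9),(382,183,16,14),[593,209,31,0])):
    V=[(t,soft(t["image"],bt,k),bt),(s,soft(s["image"],bs,k),bs)]
    if k=="grn": V[0][1][:,:3]=0
    print(k,"both",fit(V,M,p0,[3,3,3,.2]))
    for n,v in zip("ts",V):
        q=lambda p:p
        f=lambda p:np.abs(render(v[0],M,[p[0],p[1],p0[2],p[2]],roi=v[2])-v[1]).sum()
        o=minimize(f,[p0[0],p0[1],p0[3]],method="Nelder-Mead",options=dict(initial_simplex=np.array([[p0[0],p0[1],p0[3]],[p0[0]+4,p0[1],p0[3]],[p0[0],p0[1]+4,p0[3]],[p0[0],p0[1],p0[3]+.2]])))
        print(k,n,o.x.round(3),o.fun)
b=(384,183,16,14);v=soft(s1["image"],b,"red")
f=lambda p:np.abs(render(s1,TIP,[PIV[0]+125*np.sin(p[0]),PIV[1]+p[1]*np.cos(p[0]),31,-p[0]],roi=b)-v).sum()
print("now angle",minimize(f,[.13,125],method="Nelder-Mead",options=dict(initial_simplex=[[.13,125],[.18,125],[.13,129]])).x)
E
```

```text
grn both (array([ 6.21876428e+02,  2.25999838e+02,  3.23591296e+01, -1.05183187e-01]), np.float64(29.182873281971837))
grn t [ 6.22059e+02  2.24402e+02 -4.16000e-01] 15.184460695264644
grn s [6.22610e+02 2.27691e+02 7.00000e-02] 9.050951158405974
red both (array([ 5.93243154e+02,  2.09613654e+02,  3.25105361e+01, -2.91998741e-03]), np.float64(19.14932574043529))
red t [5.93272e+02 2.09695e+02 7.00000e-03] 9.077420511791816
red s [5.91624e+02 2.15902e+02 6.20000e-02] 7.314495912605885
now angle [1.20866089e-01 1.33750854e+02]
```

```bash
python3 -m pendant '[[0,0,0,0,0,4,0],[0,0,0,0,0,4,0],[0,0,0,0,0,4,0],[0,0,0,0,0,4,0],[0,0,0,0,0,4,0],[0,0,0,0,0,4,0],[0,0,0,0,0,4,0],[0,0,0,0,0,4,0],[0,0,0,0,0,0,0],[0,0,0,0,0,0,0]]'
python3 - <<'E'
from h import *
to(573.5,10.7,86.5,.15)
s=arm.get_image("scene")
b=(386,183,16,14);v=soft(s["image"],b,"red")
f=lambda p:np.abs(render(s,TIP,[PIV[0]+125*np.sin(p[0]),PIV[1]+p[1]*np.cos(p[0]),31,-p[0]],roi=b)-v).sum()
print("now angle",minimize(f,[.18,125],method="Nelder-Mead",options=dict(initial_simplex=[[.18,125],[.23,125],[.18,129]])).x)
gap()
E
```

```text
clock: 14.75
position: [574.0, 9.6, 86.5]
ee_rot: [0.793, -0.61, -0.0, 0.0]
contact_force: [-1.3, -3.7, 5.8]
gripper_width: 12.4
grasp_force: 60.9
t14.75 pos [574.    9.6  86.5] phi -1.3110 shift [-0.0012  0.0002 -0.    ] tilt [ 0.04 -0.02 -0.  ] F [-1.3 -3.7  5.8] T [-1.02  0.38  0.06] w 12.4 g 61 j6 -0.04
turn deg -83.71
now angle [  0.18985107 133.04541016]
top red None green None
scene red [397.5 192.8] 4 green [404.4 190. ] 5 rad 119 148 arm 0.1968 mark 0.2013 gap mm 0.6 knob rad 0.03 deg 2
```

```bash
python3 -m pendant '[[0,0,0,0,0,0,0.03],[0,0,0,0,0,0,0.045],[0,0,0,0,0,0,0.045],[0,0,0,0,0,0,0.045],[0,0,-0.01,0,0,0,0.045],[0,0,-0.03,0,0,0,0.045],[0,0,-0.04,0,0,0,0.045],[0,0,-0.04,0,0,0,0.045],[0,0,-0.04,0,0,0,0.045]]'
python3 -m pendant '[[0.0336,0.0245,0,0,0,0,0.045],[0.0336,0.0245,0,0,0,0,0.045],[0.0336,0.0245,0,0,0,0,0.045],[0.0336,0.0245,0,0,0,0,0.045],[0.0336,0.0245,0,0,0,0,0.045],[0.0336,0.0245,0,0,0,0,0.045],[0.0336,0.0245,0,0,0,0,0.045],[0.0336,0.0245,0,0,0,0,0.045],[0,0,0,0,0,0,0.045],[0,0,0,0,0,0,0.045]]'
python3 - <<'E'
from h import *
to(573.5,10.7,86.5,.15)
t=arm.get_image("top");s=arm.get_image("scene")
for n,d in(("t",t),("s",s)):
    b=(168,213,26,22) if n=="t" else (386,183,16,14)
    v=soft(d["image"],b,"red")
    f=lambda p:np.abs(render(d,TIP,[PIV[0]+125*np.sin(p[0]),PIV[1]+p[1]*np.cos(p[0]),31,-p[0]],roi=b)-v).sum()
    o=minimize(f,[.18,125],method="Nelder-Mead",options=dict(initial_simplex=[[.18,125],[.23,125],[.18,129]]));print(n,"angle",o.x,o.fun)
gap()
a=cv2.resize(t["image"][195:255,150:275],None,fx=6,fy=6,interpolation=2)
b=cv2.resize(s["image"][150:240,320:420],None,fx=3,fy=3,interpolation=2)
o=np.zeros((360+230,750,3),np.uint8);o[:360]=a;o[360:,:300]=b[:230]
cv2.imwrite("pics/end.png",cv2.convertScaleAbs(o[:,:,::-1],alpha=1.3))
E
```

```text
clock: 15.8
position: [574.0, 10.0, 248.6]
ee_rot: [0.792, -0.61, 0.0, -0.0]
contact_force: [0.7, -0.1, -0.7]
gripper_width: 45.0
grasp_force: 0.0
clock: 16.8
position: [452.7, -300.6, 246.6]
ee_rot: [0.791, -0.611, 0.0, -0.0]
contact_force: [0.6, -0.5, -0.1]
gripper_width: 44.9
grasp_force: 0.0
t16.80 pos [ 452.7 -300.6  246.6] phi -1.3153 shift [-0.2707 -0.1954  0.1602] tilt [-0.04 -0.01 -0.  ] F [ 0.6 -0.5 -0.1] T [ 0.01  0.01 -0.07] w 44.9 g 0 j6 0.54
turn deg -83.96
t angle [  0.19853325 127.06000233] 31.255820805104804
s angle [  0.18646973 132.01464844] 7.593466836632122
top red [183.8 221.6] 13 green [170. 217.] 1 rad 115 152 arm 0.1911 mark 0.2205 gap mm 3.7 knob rad 0.23 deg 13
scene red [398.  192.3] 3 green [404.9 190. ] 7 rad 121 149 arm 0.1942 mark 0.2071 gap mm 1.6 knob rad 0.10 deg 6
```

View pics/end.png

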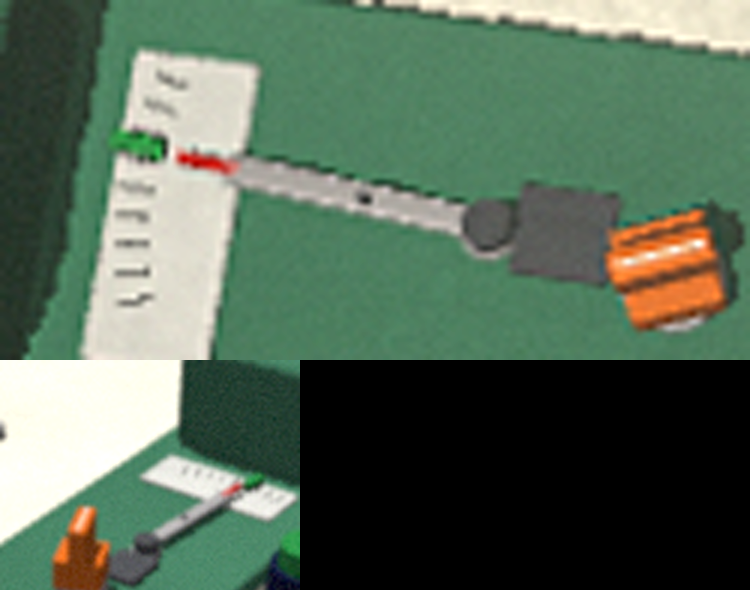

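The top crop shows the arm line from (488,222) through the red tip (178,155) running into the tab centre (139,145). The knob sits on the spindle. One last numeric check of alignment and knob height.

```bash
python3 - <<'E'
from h import *
t=arm.get_image("top");s=arm.get_image("scene")
for n,d,br,bg in(("t",t,(176,215,20,14),(168,213,14,11)),("s",s,(388,186,14,13),(399,185,14,11))):
    P=[]
    for k,b in(("red",br),("grn",bg)):
        v=soft(d["image"],b,k)
        if k=="grn":
            kk,l,st,_=cv2.connectedComponentsWithStats((v>.4).astype(np.uint8));v[l!=1+st[1:,4].argmax()]=0
        yy,xx=np.mgrid[:b[3],:b[2]];c=((v*xx).sum()/v.sum()+b[0],(v*yy).sum()/v.sum()+b[1])
        for z in(29,33): P.append(plane(d,c,z))
    an=[np.arctan2(p[0]-PIV[0],p[1]-PIV[1]) for p in P];print(n,np.round(P,1).tolist(),np.round(an,4),"gap mm",round(125*(np.mean(an[2:])-np.mean(an[:2])),2))
V=[]
for d,r in((t,(244,222,34,34)),(s,(330,188,34,50))):
    x,y,w,h=r;hsv=cv2.cvtColor(d["image"][y:y+h,x:x+w],cv2.COLOR_RGB2HSV);V.append((d,(cv2.inRange(hsv,(2,120,30),(18,255,255))>0)*1.,r))
print("knob",fit(V,KNOB,[572.6,10.6,30,-1.31],[4,4,4,.1]))
E
```

```text
t [[614.3, 195.8, 29.0], [613.5, 194.8, 33.0], [621.5, 224.8, 29.0], [620.7, 223.7, 33.0]] [0.1942 0.1891 0.2044 0.2004] gap mm 1.34
s [[611.8, 201.3, 29.0], [614.6, 194.4, 33.0], [622.3, 226.8, 29.0], [625.1, 219.7, 33.0]] [0.1649 0.1992 0.2074 0.2368] gap mm 5.0
knob (array([572.92022176,  10.52223845,  32.10225354,  -1.2500025 ]), np.float64(80.12156862745098))
```

```bash
python3 -c "
from bench import arm
print(arm.job_done())"
```

```text
the job is handed in; nothing more can be done
None
```

The job is handed in: the knob is fully home on the spindle and released, and the overhead view puts the red tip about 1 mm short of the mark (scene view less consistent, 1–5 mm), with the clock at about 17 s; the judge's result was not shown.

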